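Make the stirrer ready for the next slurry batch

ROBOT

A 6-joint arm with a two-finger parallel gripper is mounted at the origin on the work surface. World frame = base frame: x ahead of the robot, y to its left, z up, the work surface at z = 0. Lengths are in mm, angles in degrees, forces in N, time in s.
With the tool pointing down it reaches from about 325 to 775 mm from the base axis. Payload 9.3 kg.
Tool frame: the origin (TCP) lies at the very end of the fingers, on their centre line; the grasp point (between the pads) lies 19 mm behind it (bot.grasp_offset is the distance from the TCP to the grasp point, in mm); z points along the fingers, y is the direction in which the jaws open and shut (so a half turn about z gives the same grasp; the last joint's range is limited). The gripper opens to 85 mm and grips with 20 to 120 N. Pads are 22 mm wide; open, the fingers measure 114 mm over their backs; the gripper's body (76 mm by 85 mm) begins 54 mm behind the grasp point. The pads swing forward as they close: fully open they stand 13 mm farther back than shut.
Start: joints at [61.845, 14.817, 1.232, 76.415, 0, 81.257], TCP at [182.797, 518.731, 231.279] pointing down, gripper open.
Joint ranges: [-174.27, 174.27], [-52.1, 104.24], [-59.71, 78.15], [-110.17, 111.67], [-87.03, 83.33], [-180, 180]. Speed limits (degrees/s): [127.2, 127.2, 159.86, 180, 180, 180].

INTERFACE

Orientations are given as [roll, pitch, yaw] about the fixed x, y, z axes, in that order (R = Rz(yaw) Ry(pitch) Rx(roll)).
In Python, from workcell import bot, imaging gives the robot as it stands.
- The arm moves only by the shell command python3 -m inch 'ROWS' [FORCE]. ROWS is JSON, one flat list of numbers, 7 for each row, row after row: the shift along the tool's x, y, z in units of 10 cm (1.0 is 10 cm), then the turn, a rotation vector about the tool's x, y, z in units of 180 degrees (1.0 is 180 degrees), then the opening, from -1 (shut) to 1 (fully open). In form: [tx, ty, tz, rx, ry, rz, grip, tx, ty, tz, rx, ry, rz, grip, ...]. A call has 1 to 5 rows; each row is the pose to reach, as a shift and turn from the pose measured when the call began, along the tool's axes at that moment, turning the shorter way round; what a row does not reach only later rows make up. A row lasts 1/10 s, in which the tool goes at most 50 mm and 8.59 degrees, less where a joint would pass 70% of its speed; a pose out of reach is approached as far as the arm can. A call with a number of a shift or a turn outside -1 to 1 is refused whole. A call with a gripper value outside its range is refused whole. The fingers move at their own pace and stop on an object; FORCE is the grip in N (left out, the last holds). Time passes only in rows, so rows that repeat a pose let the fingers close. It gives the time, the measured TCP pose, the force and the opening at its end, in the units of the state.
- bot.get_obs(): the state, without advancing time (a new reading comes with each control period).
- imaging.read_camera(name): name is "side" or "top" or "wrist"; returns a dict with "frame" (480x640x3 uint8, blue, green, red), "intrinsics" (3x3 intrinsics, pixels), "T" (4x4, takes a point from camera to world coordinates). Camera axes: x right, y up, looking along -z (the intrinsics and any distortion apply to the point x, -y, -z); pixel columns grow to the right and rows downward; lengths in mm; the calibration is good to about 2 mm. A picture is of the moment at which its call begins. There is no depth.
- bot.hand_in(): hands the job in, once; it reports no verdict.
Trained networks look in a picture, given as the dict that the camera call returned (one of the last four; its "shot" number tells which), for a name from the list of things; names that differ only in an ending like _2 or _b are one class to them, and where a whole thing is asked for, a point or a joint stands for the part that bears it (a point fixed in the world has none). Each returns a list of dicts, best first, with "score" (0 to 1); they miss things now and then, are a little off and sometimes report something else, mostly with a low value. They report only what shows in the picture. A call takes as long as a camera call. They do not tell look-alikes from the thing itself.
- imaging.outline_of(target, picture): "pixels" (480x640 bool, what is visible of it) and "position" ([column, row] as shares, 0 to 1, of the picture: columns of its width, rows of its height, amid what is visible of it).
- imaging.pinpoint(target, picture): "position" ([column, row] as shares, 0 to 1, of the picture: columns of its width, rows of its height: a listed point, or the origin of a listed thing).
The state is a dict: "t": time; "joint_positions": joint angles; "qvel": joint speeds; "effort": joint torques, N m; "position": TCP position; "orientation": TCP orientation; "ft_force": force on the tool from outside, world axes, zero at the start; "moment": the same for the moment, N m; "grip_width": finger opening in mm.
Only numpy, scipy, OpenCV 4.12 (cv2) and the standard library are available. Lean on these libraries where they do the work, as an engineer would, in place of code of your own. Each camera call takes 0.05 s, during which the arm holds its last target.

TASK

Make the magnetic stirrer ready for the next batch: take the longest stir bar from the accessory tray and put it in the open steel pot. Then slide that pot, upright and without lifting it off the glass top, from its parking ring onto the stirring place in the middle so that it stands inside the printed ring, and after that turn the speed knob clockwise to the long mark. Leave the other stir bars in the tray and do not disturb the covered pot or the micrometer stand.

Things in the scene. Friction and masses are not known exactly. Their poses are not given: they have to be found in the camera images.
- stirrer: Wide magnetic stirrer, fixed on the table: blue case 250 (x) x 420 (y) x 50 mm high, upper side flat. Origin: centre of the underside; x to its back, y to its left. Glass top over the rear 170 mm with three white rings 135 mm apart along y, control strip with speed knob over the front 72 mm. The middle ring (small circle and cross inside) is the stirring place, the outer two are for parking.
- stir_ring (a point): Centre of the middle ring, the stirring place, on the glass (40 mm behind the stirrer's centre). The printed line has 63 mm inner and 65 mm outer radius. Axes as the stirrer's.
- pot: Open steel mixing pot, loose, about 0.35 kg, no handles: outside radius 50 mm, straight side, height 60 mm, wall 3 mm with a small rolled rim, inner floor 4 mm above its origin. Origin: centre of the underside, resting on the glass; z up the axis. It starts inside the left or the right parking ring.
- covered_pot: Covered steel pot, loose, about 0.6 kg: radius 46 mm (lid 48 mm), 97 mm high to the lid and 116 mm to the top of the black lid knob. Origin: centre of the underside. It stands in the other parking ring and must not be disturbed.
- tray: Open steel tray fixed on the table, 200 (x) x 140 (y) x 20 mm high, wall 3 mm, inner floor 3 mm above its origin. Origin: centre of the underside. It lies to the left or the right of the stirrer and holds four white stir bars.
- long_bar: The longest stir bar: white plastic octagonal bar 50 mm long, 10 mm across flats, about 16 g, lying flat on the tray floor. Origin: middle of its length on its underside; x along its length, z up.
- mid_bar: White octagonal stir bar 32 mm long, 8 mm across flats. Origin: middle of its underside; x along its length. Stays in the tray.
- short_bar: White octagonal stir bar 25 mm long, 8 mm across flats. Origin: middle of its underside; x along its length. Stays in the tray.
- cross_bar: White cross-shaped stir bar 28 x 28 mm, arms 9 mm wide, 10 mm high. Origin: centre of its underside. Stays in the tray.
- speed (a joint): Speed knob angle in rad: 0 = fully anticlockwise (off), grows clockwise seen from above, stop at 4.2. It stays where it is left (friction 0.03 N m). The long mark on the scale is at 1.40. It starts between 0 and 0.35.
- knob_grip (a point): Point on the knob's vertical axis at the height to grip, 20 mm above the control strip (70 mm above the table). Black knob: skirt of radius 21 mm up to 7 mm above the strip, then a bar grip 40 mm long, 11 mm thick, up to 30 mm above the strip. This point's x axis lies along the bar towards its pointer end (white line); it turns with the knob.
- speed_mark (a point): The long black mark of the speed scale on the control strip, 17 mm long; this point is its middle, 34 mm from the knob's axis (the other marks are 4.5 mm long). The knob is set when its pointer points at it.
- micrometer: Micrometer in a bench stand, loose, 0.9 kg: dark base 100 x 70 x 22 mm, 120 mm high, thimble reaching 92 mm along its x from the origin. Origin: centre of the underside. It stands on the other side of the stirrer from the tray; not to be disturbed.
Mind the look-alikes: they are no part of the job. Of the things shaped like the tray, the steel one is meant.

How it is judged (in metres and radians):
On the way, in this order (a step that is already met when the one before it is completed fails the run):
1. the longest stir bar lies on the floor of the open pot, let go, while the pot is still away from the stirring place (horizontal distance between long_bar and pot below 0.047 m and z of long_bar in the frame of pot below 0.02 m and contact force between the fingers and long_bar below 0.1 N and horizontal distance between pot and stir_ring above 0.06 m), for 0.2 s.
2. the pot, with the bar in it, stands inside the middle ring (horizontal distance between pot and stir_ring below 0.014 m and linear speed of pot below 0.02 m/s and horizontal distance between long_bar and pot below 0.047 m), for 0.2 s.
3. the speed knob points at the long mark (value of joint speed between 1.2 and 1.6 rad), for 0.2 s.
At the end, for the whole second after the job is handed in: The open pot stands upright and still on the glass inside the middle ring (axis within 14 mm of its centre) with the longest stir bar lying on its floor; the speed knob points at the long mark (1.40 rad, within 0.2 rad); the other three stir bars lie in the tray (all of step 3 and horizontal distance between pot and stir_ring below 0.014 m and angle between pot's own z axis and vertical below 0.05 rad and linear speed of pot below 0.01 m/s and horizontal distance between long_bar and pot below 0.047 m and z of long_bar in the frame of pot between 0 and 0.02 m and horizontal distance between each of short_bar, mid_bar, cross_bar and tray below 0.115 m and z of each of short_bar, mid_bar, cross_bar in the frame of tray below 0.02 m); the robot touches nothing.
It fails at once if the open pot leaves the glass: lifted more than 8 mm, or pushed off the stirrer (z of pot in the frame of stirrer above 0.058 m or z of pot in the frame of stirrer below 0.04 m).
It fails at once if the open pot is tipped by more than 0.15 rad (angle between pot's own z axis and vertical above 0.15 rad).
It fails at once if the covered pot is moved more than 12 mm (distance of covered_pot from where it was at the start of the episode above 0.012 m).
It fails at once if the micrometer stand is moved more than 20 mm (distance of micrometer from where it was at the start of the episode above 0.02 m).
It fails at once if another stir bar is taken out of the tray (z of any of short_bar, mid_bar, cross_bar in the frame of tray above 0.045 m).
It also fails if it takes over 67 s, if anything falls off the work surface, if the arm or the gripper's body presses on something with over 40 N, if the wrist force passes 120 N, or if a joint passes its speed limit or range.

## Working session

There is one attempt and no reset: what is moved stays moved. The work goes in short steps, Python scripts to look and compute and a shell command to move; the robot and the scene stay as the last step left them, time stands still between calls to the robot, and variables do not carry over. Pictures are saved under pics/ and viewed, and the job is handed in when it is done.

```bash
ls; mkdir -p pics; cat > h.py <<'E'
import numpy as np, cv2
from workcell import bot, imaging
from scipy.spatial.transform import Rotation as R
def ray(p,u,v):
    K=np.array(p["intrinsics"]);T=np.array(p["T"])
    d=np.linalg.inv(K)@[u,v,1]; d=np.array([d[0],-d[1],-d[2]])
    return T[:3,3],T[:3,:3]@d
def at(p,u,v,z):
    o,d=ray(p,u,v); return o+d*(z-o[2])/d[2]
def proj(p,X):
    K=np.array(p["intrinsics"]);T=np.array(p["T"])
    c=T[:3,:3].T@(np.array(X)-T[:3,3]); q=K@[c[0],-c[1],-c[2]]; return q[:2]/q[2]
def pose():
    s=bot.get_obs(); return np.array(s["position"]),R.from_euler('xyz',s["orientation"],degrees=True)
def goal(P,yaw=None,rpy=None):
    """shift (tool axes, 10cm units) and rotvec (180deg units) for target TCP P; yaw = world yaw of tool"""
    p,r=pose()
    sh=r.inv().apply(np.array(P)-p)/100
    if yaw is None: rv=np.zeros(3)
    else: rv=(r.inv()*R.from_euler('xyz',[180,0,yaw],degrees=True)).as_rotvec()/np.pi
    return sh.round(3),rv.round(4)
E
python3 - <<'E'
from h import *
s=bot.get_obs();print({k:np.round(v,2) for k,v in s.items()})
for n in("top","side"):
    p=imaging.read_camera(n);cv2.imwrite(f"pics/{n}0.png",p["frame"])
    print(n,np.round(p["T"],2).tolist(),np.round(p["intrinsics"],1).tolist(),p.keys())
    for t in "stirrer stir_ring pot covered_pot tray long_bar mid_bar short_bar cross_bar knob_grip speed_mark micrometer".split():
        for d in imaging.pinpoint(t,p)[:3]: 
            q=np.array(d["position"])*[640,480]; print(t,q.round(),round(d["score"],2),at(p,*q,0).round())
E
```

```text
pics
{'t': np.float64(0.0), 'joint_positions': array([61.85, 14.85,  1.19, 76.41, -0.  , 81.26]), 'qvel': array([ 0.03, -0.01,  0.04, -0.01,  0.01,  0.  ]), 'effort': array([ 0.000e+00, -5.556e+01,  3.445e+01,  1.000e-02, -0.000e+00,
        0.000e+00]), 'position': array([182.67, 518.49, 230.63]), 'orientation': array([-1.7992e+02, -1.0000e-02,  1.6059e+02]), 'ft_force': array([-0.07,  0.86, -0.36]), 'moment': array([0.  , 0.09, 0.02]), 'grip_width': np.float64(85.91)}
top [[0.01, 0.99, -0.15, 265.73], [-1.0, 0.01, 0.0, -58.38], [0.0, 0.15, 0.99, 1324.04], [0.0, 0.0, 0.0, 1.0]] [[550.0, 0.0, 317.7], [0.0, 550.0, 244.3], [0.0, 0.0, 1.0]] dict_keys(['frame', 'intrinsics', 'T', 'shot'])
stirrer [290. 200.] 0.62 [573.  10.   0.]
stirrer [454. 219.] 0.25 [ 530. -392.    0.]
stir_ring [291. 177.] 0.63 [631.  10.   0.]
pot [352. 178.] 0.91 [ 631. -142.    0.]
covered_pot [238. 178.] 0.74 [626. 142.   0.]
tray [506. 329.] 0.81 [ 265. -510.    0.]
tray [453. 223.] 0.69 [ 519. -390.    0.]
tray [377. 322.] 0.62 [ 277. -204.    0.]
long_bar [444. 205.] 0.58 [ 564. -368.    0.]
long_bar [144. 2
[... 703 characters left out ...]
90. 235.] 0.71 [685. -76.   0.]
pot [438. 322.] 0.46 [ 521. -394.    0.]
covered_pot [319. 196.] 0.96 [673. 233.   0.]
tray [438. 323.] 0.73 [ 518. -396.    0.]
tray [382. 421.] 0.66 [ 258. -509.    0.]
tray [287. 318.] 0.58 [ 271. -199.    0.]
long_bar [439. 305.] 0.6 [ 563. -358.    0.]
short_bar [438. 319.] 0.51 [ 527. -389.    0.]
short_bar [436. 337.] 0.44 [ 483. -424.    0.]
cross_bar [463. 317.] 0.47 [ 575. -414.    0.]
cross_bar [321. 197.] 0.22 [673. 224.   0.]
knob_grip [300. 215.] 0.75 [551. 165.   0.]
knob_grip [319. 196.] 0.46 [669. 232.   0.]
speed_mark [300. 217.] 0.96 [543. 152.   0.]
micrometer [244. 195.] 0.91 [482. 383.   0.]
micrometer [437. 305.] 0.45 [ 562. -355.    0.]
```

View pics/top0.png

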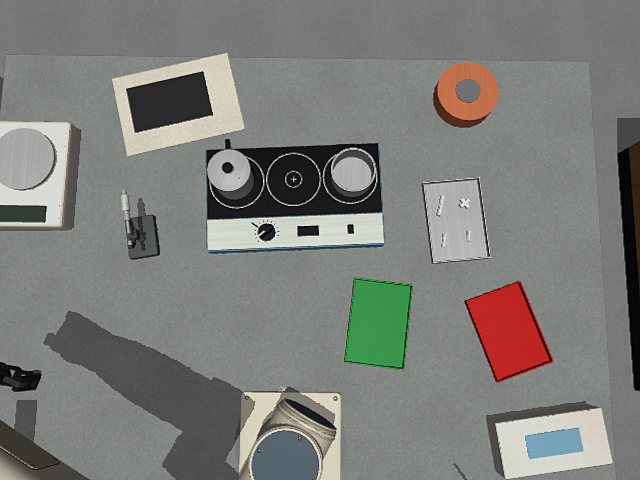

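View pics/side0.png

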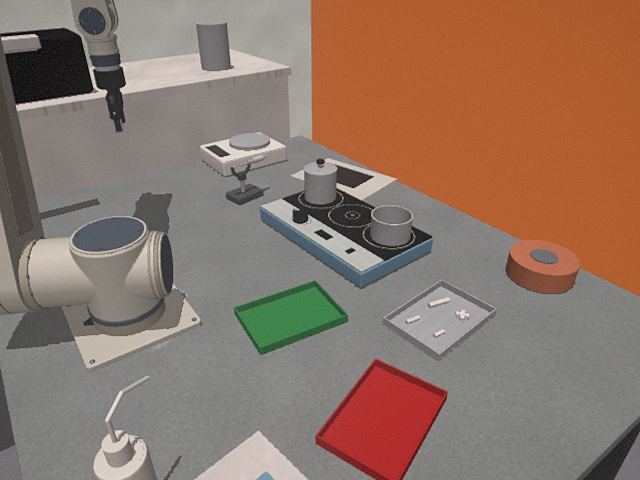

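```bash
python3 - <<'E'
import cv2
a=cv2.imread("pics/top0.png")
cv2.imwrite("pics/crop_tray.png",cv2.resize(a[175:275,400:520],None,fx=6,fy=6,interpolation=cv2.INTER_CUBIC))
cv2.imwrite("pics/crop_st.png",cv2.resize(a[140:250,200:390],None,fx=4.2,fy=4.2,interpolation=cv2.INTER_CUBIC))
E
```

```text
(no output)
```

View pics/crop_tray.png

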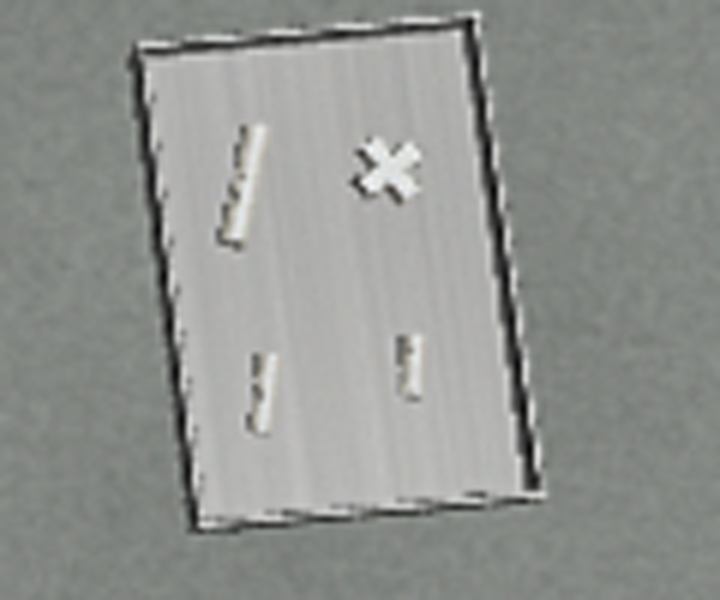

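View pics/crop_st.png

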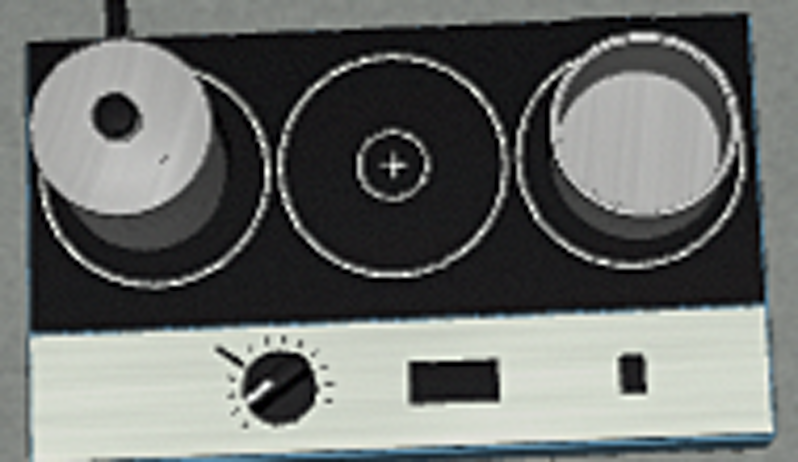

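Top view: the candidates for the long bar are the long rod (441,206), mid rod (444,241), short rod (468,236) and cross (464,203), all in the steel tray (455,220). The empty green (378,323) and red (508,330) trays are look-alikes. The close crop confirms that the rod at (441,206) is the longest. The open pot is at (352,172), the covered pot at (232,172), and the knob at (266,231) with its long mark at (254,224).

```bash
python3 - <<'E'
from h import *
p=imaging.read_camera("top")
def c(x,y,f,ox,oy): return (x+.5)/f-.5+ox,(y+.5)/f-.5+oy
S=lambda x,y:c(x,y,4.2,200,140); B=lambda x,y:c(x,y,6,400,175)
cr=at(p,*S(393,165),50);print("ring",cr)
co=[at(p,*S(*q),50) for q in((28,44),(748,15),(765,303),(30,331))];print("glass",np.round(co,1))
print("yaw from back edge, front glass edge",[np.degrees(np.arctan2(-(a-b)[0],(a-b)[1])) for a,b in((co[0],co[1]),(co[3],co[2]))])
print("pot rim",at(p,*S(645,125),110)); print("cov lid",at(p,*S(120,127),97), "knobtop",at(p,*S(117,115),116))
print("knob",at(p,*S(280,386),80),"skirt", "mark",at(p,*S(229,356),50))
e=[at(p,*B(*q),13) for q in((262,125),(235,243))];print("bar",e,np.linalg.norm(e[0]-e[1]),(e[0]+e[1])/2)
print("tray",[at(p,*B(*q),20).round() for q in((135,45),(475,15),(545,492),(195,527))])
for t in("pot","long_bar","knob_grip","micrometer","covered_pot"):
    d=imaging.outline_of(t,p)
    for x in d[:2]:
        m=x["pixels"].astype(np.uint8); pts=cv2.findNonZero(m)
        if pts is not None: print(t,round(x["score"],2),cv2.minAreaRect(pts),m.sum())
E
```

```text
ring [612.37733887   1.6893521   50.        ]
glass [[ 680.9  211.8   50. ]
 [ 703.5 -200.2   50. ]
 [ 535.2 -209.1   50. ]
 [ 513.9  203.6   50. ]]
yaw from back edge, front glass edge [np.float64(3.1431834860051593), np.float64(2.955484360280217)]
pot rim [ 620.14716453 -137.397379    110.        ]
cov lid [619.08581952 149.44158493  97.        ] knobtop [620.27557936 148.08516212 116.        ]
knob [479.17076845  59.64842941  80.        ] skirt mark [501.01149388  91.52040329  50.        ]
bar [array([ 585.65444258, -363.98967743,   13.        ]), array([ 536.52028272, -352.00552372,   13.        ])] 50.57455492180839 [ 561.08736265 -357.99760058   13.        ]
tray [array([ 617., -311.,   20.]), array([ 631., -450.,   20.]), array([ 435., -472.,   20.]), array([ 420., -332.,   20.])]
pot 0.69 ((353.0, 172.5), (47.0, 44.0), 90.0) 1717
long_bar 0.62 ((440.3269348144531, 205.36538696289062), (5.4912519454956055, 19.807729721069336), 11.309932708740234) 106
knob_grip 0.53 ((265.5, 232.0), (16.0, 15.0), 90.0) 219
micrometer 0.69 ((440.1245422363281, 205.03323364257812), (3.8649394512176514, 18.422880172729492), 14.931418418884277) 56
micrometer 0.6 ((139.89073181152344, 222.9714813232422), (70.276123046875, 31.029211044311523), 82.01067352294922) 1424
covered_pot 0.96 ((231.5, 173.50001525878906), (50.91168212890625, 43.84062194824219), 45.0) 1810
```

```bash
for i in 1; do
python3 -m inch '[-0.9,-1,0,0,0,0,1, -0.9,-1,0,0,0,0,1, -0.9,-1,0,0,0,0,0.5]' 30
python3 -m inch '[-0.9,-1,0,0,0,0,0.5, -0.9,-1,0,0,0,0,0.5, -0.9,-1,0,0,0,0,0.5]'
python3 -m inch '[-0.9,-1,0,0,0,0,0.5, -0.9,-1,0,0,0,0,0.5, -0.9,-1,0,0,0,0,0.5]'
done
python3 - <<'E'
from h import *
print(bot.get_obs(),goal([561,-358,150],166.3))
E
```

```text
t: 1.9
position: [234.6, 392.4, 231.2]
orientation: [-180.0, 0.0, 160.6]
ft_force: [-0.3, 0.6, 0.3]
grip_width: 73.3
t: 2.2
position: [286.5, 266.0, 231.4]
orientation: [-180.0, 0.0, 160.6]
ft_force: [0.4, 0.2, 0.3]
grip_width: 64.0
t: 2.5
position: [338.6, 139.5, 231.8]
orientation: [-180.0, 0.1, 160.5]
ft_force: [1.0, 0.8, 0.7]
grip_width: 63.9
{'t': 2.5, 'joint_positions': array([ 9.24540896e+00, -3.40546777e+00, -1.95970046e+01,  7.37170835e+01,
       -5.47268280e-02,  2.87058583e+01]), 'qvel': array([-5.68397073e+01, -1.39274563e+00, -1.19786998e+00,  8.70634291e-03,
        4.58553625e-01, -5.55570384e+01]), 'effort': array([  7.4937205 , -30.862602  ,  33.39490414,   0.39293502,
        -0.13367751,   1.2084895 ]), 'position': array([338.64336595, 139.53884972, 231.82858507]), 'orientation': array([-1.79995890e+02,  1.06434812e-01,  1.60539511e+02]), 'ft_force': array([1.04098469, 0.75627966, 0.72746723]), 'moment': array([ 0.08704926, -0.04519222, -0.02533861]), 'grip_width': 63.86009180726221} (array([-3.753, -3.95 ,  0.826]), array([-0.0001,  0.0006, -0.032 ]))
```

```bash

python3 -m inch '[-0.95,-1,0,0,0,0,0.5, -0.95,-1,0,0,0,0,0.5, -0.95,-1,0,0,0,0,0.5]'
python3 -m inch '[-0.95,-1,0,0,0,0,0.2, -0.95,-1,0,0,0,0,0.2, -0.95,-1,0,0,0,0,0.2]'
python3 -m inch '[-0.95,-1,0,0,0,0,0.1, -0.95,-1,0,0,0,0,0.1, -0.95,-1,0,0,0,0,0.1]'
python3 -m inch '[-0.9,-0.93,0.6,0,0,-0.032,0, -0.9,-0.93,0.6,0,0,-0.032,0, -0.9,-0.93,0.6,0,0,-0.032,0,-0.9,-0.93,0.6,0,0,-0.032,0]'
python3 - <<'E'
from h import *
p=imaging.read_camera("wrist");cv2.imwrite("pics/w1.png",p["frame"])
print(goal([561,-358,150],166.3),np.round(p["T"],3).tolist(),p["intrinsics"])
for t in("long_bar","mid_bar"):
    for d in imaging.outline_of(t,p)[:2]:
        pts=cv2.findNonZero(d["pixels"].astype(np.uint8))
        r=cv2.minAreaRect(pts);bx=cv2.boxPoints(r)
        print(t,d["score"],r,[at(p,*q,10).round(1) for q in bx],at(p,*r[0],8))
    for d in imaging.pinpoint(t,p)[:2]:
        q=np.array(d["position"])*[640,480];print(" pp",q,d["score"],at(p,*q,3))
E
```

```text
t: 2.8
position: [395.5, 11.1, 232.3]
orientation: [180.0, 0.2, 160.5]
ft_force: [1.1, 1.3, -0.6]
grip_width: 63.7
t: 3.1
position: [452.3, -117.6, 232.6]
orientation: [-180.0, 0.2, 160.4]
ft_force: [-0.1, 0.2, 0.1]
grip_width: 51.1
t: 3.4
position: [508.9, -246.3, 232.7]
orientation: [-180.0, 0.2, 160.4]
ft_force: [0.4, 0.2, 0.1]
grip_width: 46.8
t: 3.8
position: [562.6, -368.0, 167.9]
orientation: [179.9, -0.1, 165.9]
ft_force: [-0.6, 0.7, -1.0]
grip_width: 42.6
(array([0.032, 0.074, 0.199]), array([ 0.0004, -0.    , -0.0017])) [[0.242, -0.927, -0.286, 488.973], [0.97, 0.232, 0.07, -348.992], [0.001, -0.295, 0.956, 310.775], [0.0, 0.0, 0.0, 1.0]] [[337.54973891   0.         315.73211788]
 [  0.         337.54973891 238.21047246]
 [  0.           0.           1.        ]]
long_bar 0.8 ((326.0, 217.5), (55.0, 12.0), 90.0) [array([ 536.3, -356.4,   10. ]), array([ 538.9, -346. ,   10. ]), array([ 589.2, -357.9,   10. ]), array([ 586.5, -368.8,   10. ])] [ 562.56752177 -357.18133323    8.        ]
 pp [326.592 216.096] 0.93 [ 562.60597232 -356.46415057    3.        ]
mid_bar 0.74 ((295.1878662109375, 122.61202239990234), (39.72732925415039, 10.111169815063477), 82.14668273925781) [array([ 459.9, -365.5,   10. ]), array([ 460.9, -357.1,   10. ]), array([ 492.3, -360.7,   10. ]), array([ 491.4, -369.3,   10. ])] [ 475.77485011 -363.21690859    8.        ]
 pp [296.128 125.088] 0.93 [ 477.71118558 -363.18980373    3.        ]
 pp [608.896 235.92 ] 0.4 [646.81268963 -99.87802022   3.        ]
```

View pics/w1.png

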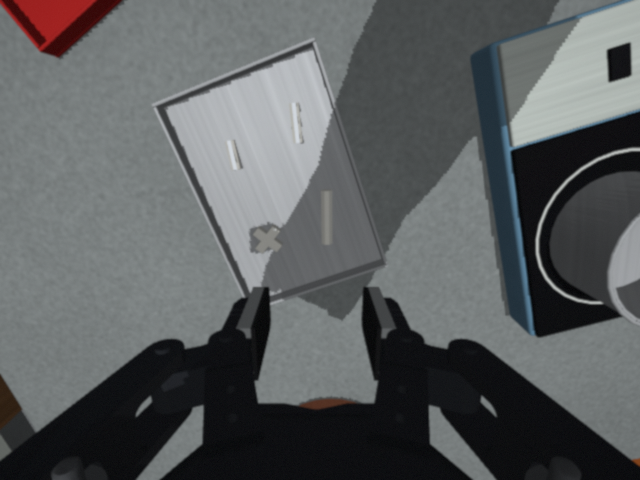

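```bash

python3 - <<'E'
from h import *
print(goal([562.5,-357.3,60],166.6))
E
```

```text
(array([0.021, 0.06 , 1.144]), array([-0.0004,  0.0016, -0.0024]))
```

```bash

python3 -m inch '[0.02,0.06,1,0,0,-0.002,0, 0.02,0.06,1,0,0,-0.002,-0.1, 0.02,0.06,1,0,0,-0.002,-0.1,0.02,0.06,1,0,0,-0.002,-0.1]'
python3 - <<'E'
from h import *
print(goal([562.5,-357.3,6],166.6),bot.get_obs()["position"])
p=imaging.read_camera("wrist");cv2.imwrite("pics/w2.png",p["frame"])
d=imaging.outline_of("long_bar",p)[0]
r=cv2.minAreaRect(cv2.findNonZero(d["pixels"].astype(np.uint8)))
print(d["score"],r,at(p,*r[0],8))
E
```

```text
t: 4.45
position: [562.8, -356.7, 76.2]
orientation: [-179.9, 0.3, 166.6]
ft_force: [0.1, -0.3, 1.5]
grip_width: 38.2
(array([ 0.006, -0.005,  0.702]), array([-0.0005,  0.0017, -0.0002])) [ 562.82892816 -356.74850109   76.19067032]
0.65 ((313.5, 252.5), (75.0, 15.0), 90.0) [ 562.07541433 -357.37581878    8.        ]
```

View pics/w2.png

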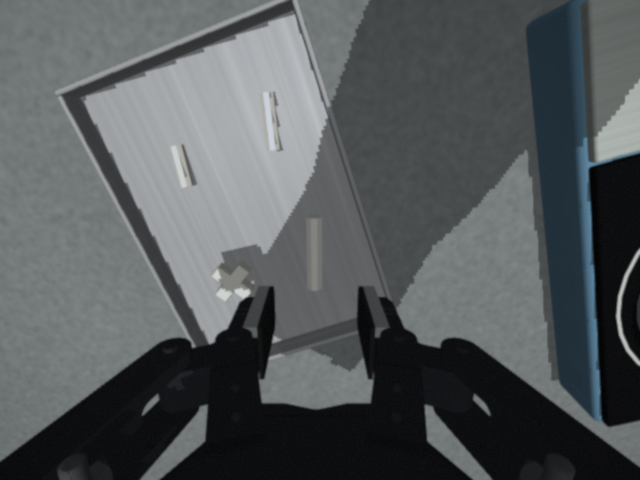

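Bar (314,253) lies centred between the jaws; the cross (233,280) and right tray wall are clear of the fingers. Descend.

```bash

python3 -m inch '[0,0,0.4,0,0,0,-0.25, 0,0,0.6,0,0,0,-0.25, 0,0,0.67,0,0,0,-0.25,0,0,0.7,0,0,0,-0.25,0,0,0.7,0,0,0,-0.25]'
python3 -m inch '[0,0,0,0,0,0,-0.25,0,0,0,0,0,0,-0.25]'
python3 - <<'E'
from h import *
print(goal([562.5,-357.3,6],166.6),bot.get_obs()["position"])
E
```

```text
t: 5.05
position: [565.3, -359.2, 9.7]
orientation: [-179.7, 0.7, 166.5]
ft_force: [0.3, -0.2, -0.5]
grip_width: 32.0
t: 5.25
position: [566.1, -359.8, 11.2]
orientation: [-179.7, 0.8, 166.5]
ft_force: [0.6, -1.2, -0.2]
grip_width: 31.9
(array([0.041, 0.016, 0.052]), array([-0.0018,  0.0044, -0.0003])) [ 566.06604202 -359.76053243   11.22257531]
```

```bash

python3 -m inch '[0.04,0.015,0.05,-0.002,0.004,0,-0.3,0.04,0.015,0.05,-0.002,0.004,0,-0.3,0.04,0.015,0.05,-0.002,0.004,0,-0.3]'
python3 - <<'E'
from h import *
print(goal([562.5,-357.3,6],166.6),bot.get_obs()["position"])
E
```

```text
t: 5.55
position: [562.5, -357.4, 6.0]
orientation: [179.9, 0.0, 166.5]
ft_force: [0.1, 0.4, -0.4]
grip_width: 29.8
(array([ 0.   ,  0.001, -0.   ]), array([ 0.0003,  0.0002, -0.0003])) [ 562.48647076 -357.38123136    5.9948524 ]
```

```bash

python3 -m inch '[0,0,0,0,0,0,-0.8,0,0,0,0,0,0,-1,0,0,0,0,0,0,-1,0,0,0,0,0,0,-1,0,0,0,0,0,0,-1]' 30
python3 -m inch '[0,0,0,0,0,0,-1,0,0,0,0,0,0,-1,0,0,0,0,0,0,-1]'
python3 -m inch '[0,0,-0.3,0,0,0,-1,0,0,-0.7,0,0,0,-1,0,0,-1,0,0,0,-1,0,0,-1,0,0,0,-1]'
python3 -m inch '[0,0,-0.5,0,0,0,-1,0,0,-0.8,0,0,0,-1,0,0,-0.9,0,0,0,-1]'
python3 - <<'E'
from h import *
p=imaging.read_camera("wrist");cv2.imwrite("pics/w3.png",p["frame"])
print(goal([620,-137,190],93.1))
E
```

```text
t: 6.05
position: [562.5, -357.4, 6.0]
orientation: [179.9, 0.0, 166.5]
ft_force: [0.6, 0.3, 0.8]
grip_width: 8.6
t: 6.35
position: [562.5, -357.4, 6.1]
orientation: [179.9, 0.1, 166.5]
ft_force: [0.9, -0.2, 0.2]
grip_width: 8.7
t: 6.75
position: [564.1, -358.8, 110.9]
orientation: [-179.9, 0.4, 166.5]
ft_force: [-0.6, -0.8, -0.4]
grip_width: 8.7
t: 7.05
position: [564.3, -359.1, 204.7]
orientation: [-179.7, 0.7, 166.5]
ft_force: [0.3, 0.2, 0.2]
grip_width: 8.6
(array([-0.024,  2.29 ,  0.133]), array([0.0012, 0.0042, 0.4081]))
```

View pics/w3.png

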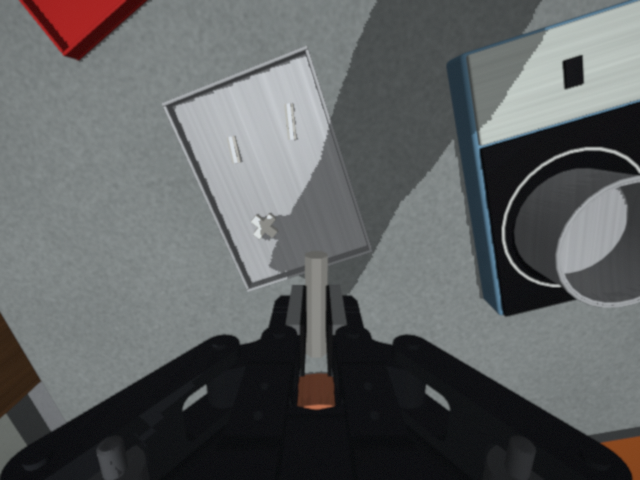

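```bash

python3 -m inch '[0,1,0.1,0,0.004,0.24,-1,0,1,0.1,0,0.004,0.24,-1,0,1,0.1,0,0.004,0.24,-1,0,1,0.1,0,0.004,0.24,-1,0,1,0.1,0,0.004,0.24,-1]'
python3 - <<'E'
from h import *
print(goal([620,-137,190],93.1))
E
```

```text
t: 7.6
position: [587.3, -260.8, 191.7]
orientation: [-180.0, -0.1, 123.4]
ft_force: [-0.0, -0.1, -0.6]
grip_width: 8.6
(array([0.853, 0.955, 0.018]), array([-0.0004, -0.0006,  0.1685]))
```

```bash

python3 -m inch '[0.85,0.95,0,0,0,0.168,-1,0.85,0.95,0,0,0,0.168,-1,0.85,0.95,0,0,0,0.168,-1,0.85,0.95,0,0,0,0.168,-1,0.85,0.95,0,0,0,0.168,-1]'
python3 - <<'E'
from h import *
p=imaging.read_camera("wrist");cv2.imwrite("pics/w4.png",p["frame"])
q=imaging.read_camera("top");cv2.imwrite("pics/t4.png",cv2.resize(q["frame"][120:280,190:400],None,fx=3.5,fy=3.5))
print(goal([620,-137,190],93.1))
for n,c in(("w",p),("t",q)):
  for t,z in(("pot",50),("stir_ring",50),("covered_pot",50),("knob_grip",70),("speed_mark",50)):
    for d in imaging.pinpoint(t,c)[:2]:
        u=np.array(d["position"])*[640,480];print(n,t,u.round(1),round(d["score"],2),at(c,*u,z).round(1))
E
```

```text
t: 8.1
position: [619.4, -136.2, 189.9]
orientation: [-179.8, -0.1, 93.2]
ft_force: [0.1, -0.5, -0.1]
grip_width: 8.8
(array([0.006, 0.007, 0.005]), array([-0.0011, -0.0006,  0.0014]))
w pot [320.5 227.7] 0.96 [ 622.6 -137.2   50. ]
w stir_ring [317.5  47.8] 0.84 [611.9   1.7  50. ]
t pot [443.3 241.3] 0.42 [ 466.3 -353.2   50. ]
t pot [465.4 203.3] 0.4 [ 558.2 -407.5   50. ]
t stir_ring [295.4 176. ] 0.69 [619.5  -3.5  50. ]
t covered_pot [236.9 179.8] 0.65 [608.4 135.7  50. ]
t covered_pot [292.3 180.8] 0.35 [607.7   3.8  50. ]
t speed_mark [254.8 223.3] 0.59 [503.6  90.1  50. ]
```

View pics/w4.png

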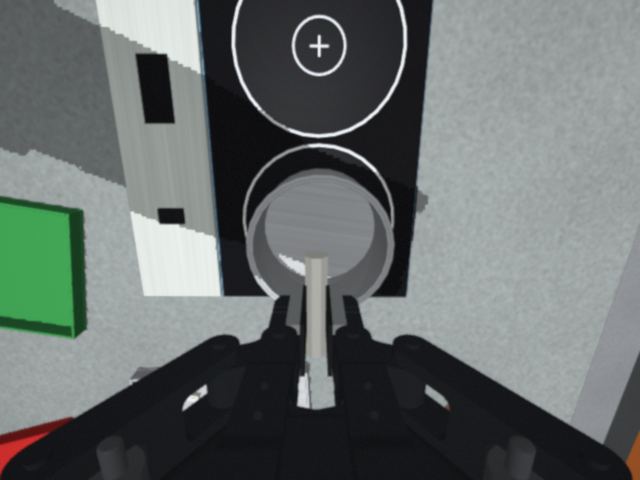

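View pics/t4.png

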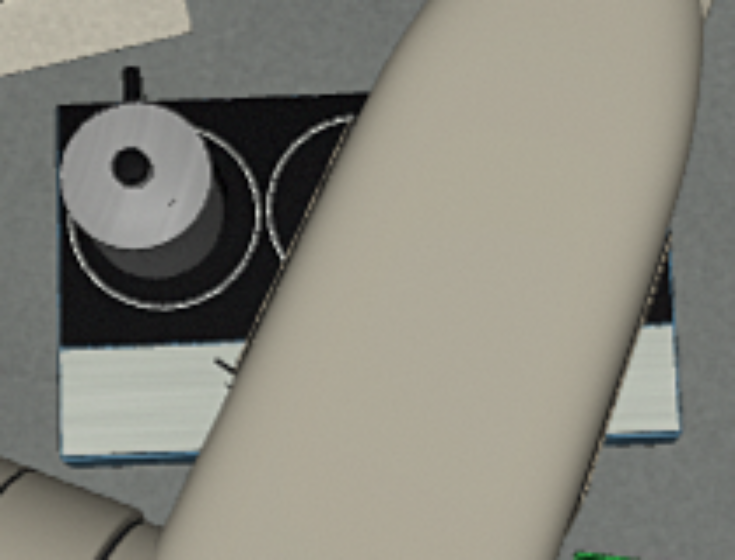

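Wrist view: bar held at (316,305) above the pot (320,228); the middle ring cross at (319,46) gives (612,1.7). Lower into the pot.

```bash

python3 -m inch '[0,0.01,0.4,0,0,0,-1,0,0.01,0.7,0,0,0,-1,0,0.01,0.8,0,0,0,-1,0,0.01,0.8,0,0,0,-1]'
python3 - <<'E'
from h import *
print(goal([621.5,-137,62],93.1))
E
```

```text
t: 9.1
position: [620.0, -137.4, 110.8]
orientation: [-179.8, -0.1, 93.2]
ft_force: [0.1, -0.2, -0.2]
grip_width: 8.7
(array([0.002, 0.017, 0.488]), array([-0.0013, -0.0007,  0.0005]))
```

```bash

python3 -m inch '[0,0.01,0.2,0,0,0,-1,0,0.01,0.4,0,0,0,-1,0,0.01,0.48,0,0,0,-1,0,0.01,0.48,0,0,0,-1,0,0.01,0.48,0,0,0,-1]'
python3 - <<'E'
from h import *
print(bot.get_obs()["position"],goal([621.5,-137,61],93.1))
E
```

```text
t: 9.6
position: [621.5, -137.5, 64.2]
orientation: [-179.9, -0.1, 93.2]
ft_force: [0.3, 0.5, -0.3]
grip_width: 8.7
[ 621.48326255 -137.51728672   64.24849375] (array([0.005, 0.001, 0.032]), array([-0.0008, -0.0005,  0.0005]))
```

```bash

python3 -m inch '[0,0,0.03,0,0,0,-1,0,0,0.03,0,0,0,-0.6,0,0,0.03,0,0,0,-0.5,0,0,0.03,0,0,0,-0.5,0,0,0.03,0,0,0,-0.5]'
python3 -m inch '[0,0,0,0,0,0,-0.5,0,0,-0.3,0,0,0,-0.5,0,0,-0.7,0,0,0,-0.5,0,0,-0.9,0,0,0,-0.5,0,0,-1,0,0,0,-0.5]'
python3 -m inch '[-0.3,0,-0.3,0,0,0,-0.3,-0.6,0,-0.3,0,0,0,0,-0.9,0,-0.3,0,0,0,0.2,-0.9,0,-0.3,0,0,0,0.4]'
python3 - <<'E'
from h import *
p=imaging.read_camera("wrist");cv2.imwrite("pics/w5.png",p["frame"])
print(bot.get_obs()["position"])
for t,z in(("pot",50),("stir_ring",50),("long_bar",54)):
    for d in imaging.pinpoint(t,p)[:2]:
        u=np.array(d["position"])*[640,480];print(t,u.round(1),round(d["score"],2),at(p,*u,z).round(1))
E
```

```text
t: 10.1
position: [621.5, -137.5, 61.4]
orientation: [-179.9, -0.1, 93.2]
ft_force: [-0.8, 0.0, -0.4]
grip_width: 21.3
t: 10.6
position: [622.4, -137.9, 163.7]
orientation: [180.0, -0.0, 93.2]
ft_force: [-0.6, 0.2, -0.1]
grip_width: 21.1
t: 11.0
position: [627.1, -231.0, 192.2]
orientation: [-180.0, -0.0, 93.0]
ft_force: [0.4, 0.8, 0.3]
grip_width: 59.6
[ 626.96497858 -229.27126577  192.15436444]
pot [313.8 109.7] 0.62 [ 620.  -136.6   50. ]
long_bar [317.9 113.4] 0.73 [ 623.4 -139.5   54. ]
```

View pics/w5.png

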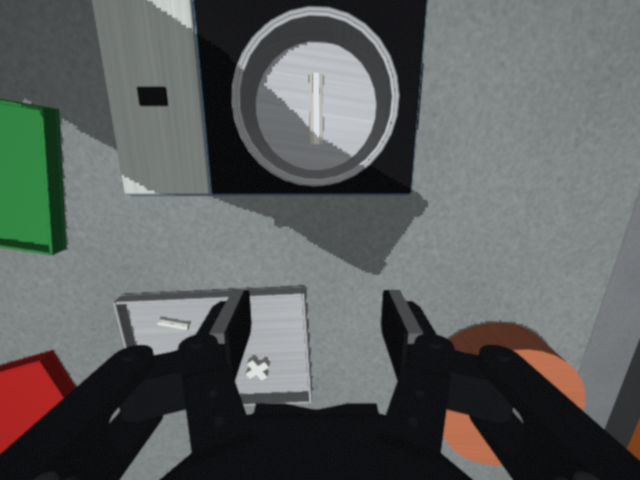

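```bash

python3 - <<'E'
from h import *
print(goal([625.9,-224,66],93.5))
E
python3 -m inch '[0.05,0,0.4,0,0,0,0.4,0.05,0,0.8,0,0,0,0.4,0.05,0,1,0,0,0,0.4,0.05,0,1,0,0,0,0.4]'
python3 - <<'E'
from h import *
print(bot.get_obs()["position"],goal([625.9,-224,66],93.5))
E
```

```text
(array([ 0.029, -0.01 ,  1.27 ]), array([-0.0002, -0.0004, -0.0016]))
t: 11.6
position: [625.3, -219.8, 89.8]
orientation: [-179.7, -0.2, 93.3]
ft_force: [-0.0, 0.6, 0.7]
grip_width: 59.5
[ 625.25371536 -219.78134852   89.79724441] (array([-0.044,  0.005,  0.238]), array([-0.0018, -0.0014, -0.0012]))
```

```bash

python3 -m inch '[-0.04,0,0.15,-0.002,-0.001,-0.001,0.4,-0.04,0,0.24,-0.002,-0.001,-0.001,0.4,-0.04,0,0.24,-0.002,-0.001,-0.001,0.4]'
python3 -m inch '[0.1,0,0,0,0,0,0.4,0.2,0,0,0,0,0,0.4,0.28,0,0,0,0,0,0.4,0.35,0,0,0,0,0,0.4,0.4,0,0,0,0,0,0.4]'
python3 - <<'E'
from h import *
p=imaging.read_camera("wrist");cv2.imwrite("pics/w6.png",p["frame"])
print(bot.get_obs()["position"],goal([615.1,-79,66],93.5))
E
```

```text
t: 11.9
position: [625.2, -223.1, 65.6]
orientation: [-180.0, -0.1, 93.5]
ft_force: [-0.0, 0.8, 0.5]
grip_width: 59.7
t: 12.4
position: [623.2, -182.7, 66.4]
orientation: [179.9, -0.0, 93.5]
ft_force: [1.6, -3.2, 0.8]
grip_width: 59.7
[ 623.16264651 -182.15094158   66.33678885] (array([ 1.035, -0.017,  0.004]), array([ 0.0004, -0.0003,  0.0001]))
```

View pics/w6.png

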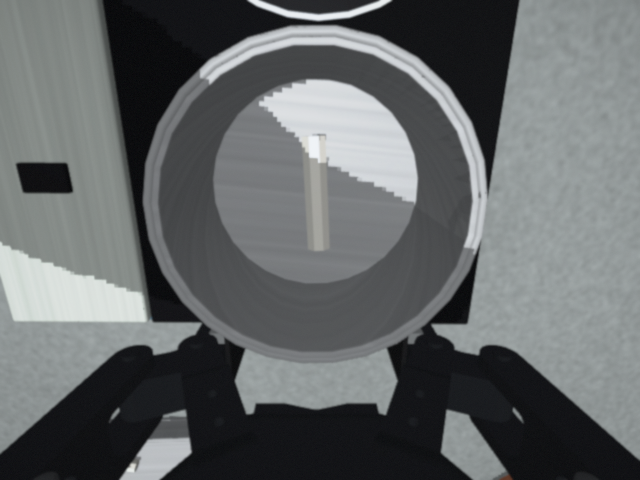

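Pot is cradled symmetrically (rim centre about (315,193)), contact force 3 N. Continue pushing.

```bash

python3 -m inch '[0.08,0,0,0,0,0,0.4,0.18,0,0,0,0,0,0.4,0.28,-0.005,0,0,0,0,0.4,0.38,-0.005,0,0,0,0,0.4,0.48,-0.01,0,0,0,0,0.4]'
python3 -m inch '[0.1,0,0,0,0,0,0.4,0.2,0,0,0,0,0,0.4,0.3,0,0,0,0,0,0.4,0.35,0,0,0,0,0,0.4,0.4,0,0,0,0,0,0.4]'
python3 - <<'E'
from h import *
p=imaging.read_camera("wrist");cv2.imwrite("pics/w7.png",p["frame"])
print(bot.get_obs()["position"],goal([615.1,-49.2,66],93.5))
for t,z in(("pot",50),("stir_ring",50),("long_bar",54)):
    for d in imaging.pinpoint(t,p)[:2]:
        u=np.array(d["position"])*[640,480];print(t,u.round(1),round(d["score"],2),at(p,*u,z).round(1))
E
```

```text
t: 12.95
position: [619.0, -133.4, 66.3]
orientation: [179.9, -0.1, 93.5]
ft_force: [0.2, -2.9, 0.4]
grip_width: 60.0
t: 13.45
position: [616.5, -92.9, 66.3]
orientation: [180.0, -0.1, 93.6]
ft_force: [0.3, -3.0, 0.5]
grip_width: 59.9
[616.44974889 -92.28927343  66.32192472] (array([0.431, 0.013, 0.004]), array([ 0.0002, -0.0005,  0.0004]))
pot [311.3 188.7] 0.69 [611.  -41.4  50. ]
stir_ring [313.3 192.8] 0.49 [612.  -43.3  50. ]
long_bar [311.9 192.9] 0.81 [611.4 -42.7  54. ]
```

View pics/w7.png

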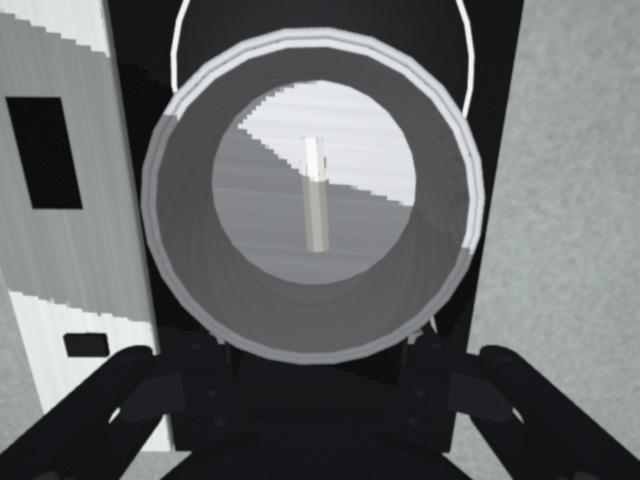

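```bash

python3 -m inch '[0.08,0,0,0,0,0,0.4,0.18,0,0,0,0,0,0.4,0.28,0,0,0,0,0,0.4,0.34,0,0,0,0,0,0.4,0.38,0,0,0,0,0,0.4]'
python3 -m inch '[0.02,0,0,0,0,0,0.4,0.04,0,0,0,0,0,0.4,0.05,0,0,0,0,0,0.4]'
python3 - <<'E'
from h import *
print(bot.get_obs()["position"],goal([615.1,-49.2,66],93.5))
E
python3 -m inch '[-0.1,0,0,0,0,0,0.4,-0.3,0,0,0,0,0,0.4,-0.6,0,0,0,0,0,0.4,-0.9,0,0,0,0,0,0.4]'
python3 -m inch '[0,0,-0.5,0,0,0,0.4,0,0,-0.9,0,0,0,0.4,0,0,-1,0,0,0,0.4]'
python3 -m inch '[0.4,-0.5,-0.5,0,0,0,0.4,0.4,-0.5,-0.5,0,0,0,0.4,0.4,-0.5,-0.5,0,0,0,0.4]'
python3 - <<'E'
from h import *
p=imaging.read_camera("wrist");cv2.imwrite("pics/w8.png",p["frame"])
print(bot.get_obs()["position"])
for t,z in(("pot",50),("stir_ring",50),("long_bar",54),("knob_grip",70),("speed_mark",50),("covered_pot",50)):
    for d in imaging.pinpoint(t,p)[:2]:
        u=np.array(d["position"])*[640,480];print(t,u.round(1),round(d["score"],2),at(p,*u,z).round(1))
E
```

```text
t: 14.15
position: [614.0, -54.2, 66.3]
orientation: [180.0, -0.1, 93.6]
ft_force: [0.6, -2.0, -1.6]
grip_width: 59.7
t: 14.45
position: [613.7, -49.2, 66.3]
orientation: [180.0, -0.1, 93.6]
ft_force: [0.4, -2.1, -1.2]
grip_width: 60.1
[613.68363199 -49.1673585   66.33528371] (array([-0.001,  0.014,  0.003]), array([ 0.0002, -0.0005,  0.0005]))
t: 14.85
position: [619.4, -140.2, 66.3]
orientation: [179.9, -0.1, 93.6]
ft_force: [0.7, 0.2, 0.4]
grip_width: 59.6
t: 15.15
position: [620.9, -142.1, 171.2]
orientation: [179.6, 0.0, 93.6]
ft_force: [0.9, 0.1, 0.9]
grip_width: 59.6
t: 15.45
position: [567.2, -104.5, 224.3]
orientation: [179.3, 0.1, 93.6]
ft_force: [1.2, 0.4, -0.1]
grip_width: 60.2
[ 567.97314767 -105.1491659   222.41247675]
pot [367.  101.8] 0.69 [606.9   1.1  50. ]
long_bar [371.2 102.1] 0.65 [610.    0.7  54. ]
```

View pics/w8.png

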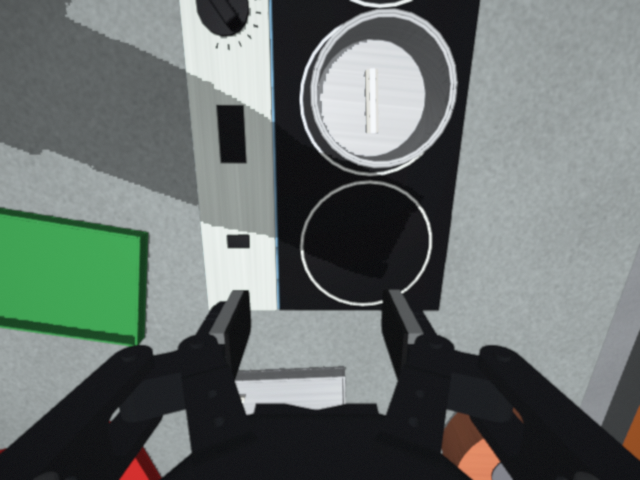

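```bash

python3 - <<'E'
from h import *
p=imaging.read_camera("wrist")
print("rim c",at(p,385,88,110),"ring L",at(p,300.5,95,50),"ring B",at(p,362,174,50))
f=p["frame"].copy();th=np.linspace(0,2*np.pi,200)
for c,r,z,col in(((612,1.7),64,50,(0,0,255)),((612,1.7),50,110,(0,255,0))):
    pts=np.array([proj(p,[c[0]+r*np.cos(t),c[1]+r*np.sin(t),z]) for t in th])
    cv2.polylines(f,[pts.round().astype(np.int32)],True,col)
cv2.imwrite("pics/w8b.png",cv2.resize(f[0:320,180:500],None,fx=1.8,fy=1.8))
print(goal([479,59.6,170],93))
E
```

```text
rim c [609.3762958    3.66365886 110.        ] ring L [548.94071171   1.47035884  50.        ] ring B [608.38199599 -61.80028398  50.        ]
(array([ 1.704, -0.791,  0.492]), array([ 0.0018, -0.0001,  0.0031]))
```

View pics/w8b.png

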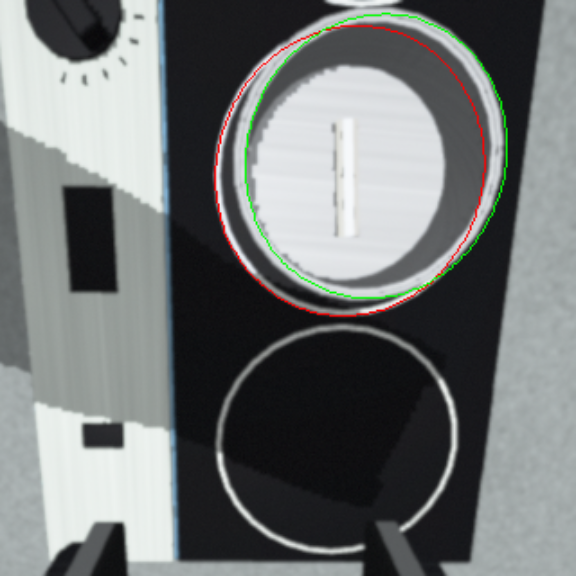

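Pot rim centre measured ≈(609,3.7) versus ring (612,1.7), about 4 mm off: good. The bar (343,175 in the crop) lies on the floor. Now the knob.

```bash

python3 -m inch '[0.7,-0.79,0,0.002,0,0,0.2,0.7,-0.79,0,0.002,0,0,0,0.7,-0.79,0,0.002,0,0,-0.2,0.7,-0.79,0,0.002,0,0,-0.2]'
python3 - <<'E'
from h import *
p=imaging.read_camera("wrist");cv2.imwrite("pics/w9.png",p["frame"])
print(bot.get_obs()["position"],goal([479,59.6,170],124))
for t,z in(("pot",50),("knob_grip",70),("speed_mark",50),("covered_pot",50)):
    for d in imaging.pinpoint(t,p)[:2]:
        u=np.array(d["position"])*[640,480];print(t,u.round(1),round(d["score"],2),at(p,*u,z).round(1))
E
```

```text
t: 16.25
position: [484.6, -40.0, 219.4]
orientation: [-180.0, -0.0, 93.6]
ft_force: [0.7, 0.2, 0.2]
grip_width: 34.2
[485.54816263 -40.73463968 219.34966448] (array([ 1.005, -0.003,  0.494]), array([ 1.00e-04,  0.00e+00, -1.69e-01]))
pot [453.1 181.3] 0.57 [608.    2.5  50. ]
knob_grip [320.6  98.3] 0.82 [481.4  63.6  70. ]
speed_mark [348.3  61.5] 0.69 [502.6  95.3  50. ]
```

View pics/w9.png

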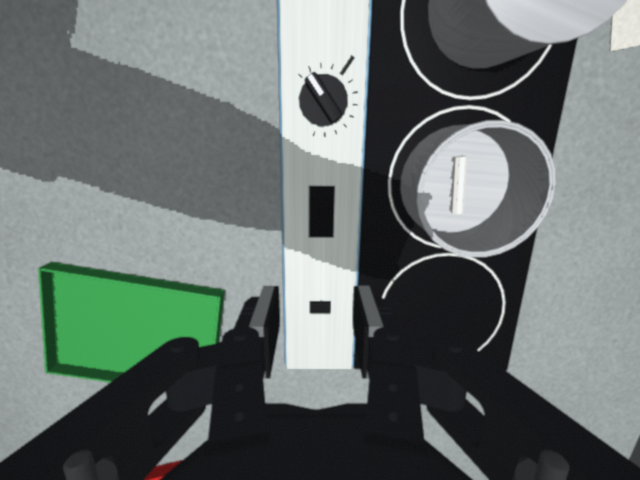

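```bash

python3 - <<'E'
import cv2
a=cv2.imread("pics/w9.png")
cv2.imwrite("pics/w9c.png",cv2.resize(a[40:150,270:380],None,fx=5,fy=5,interpolation=cv2.INTER_CUBIC))
E
```

```text
(no output)
```

View pics/w9c.png

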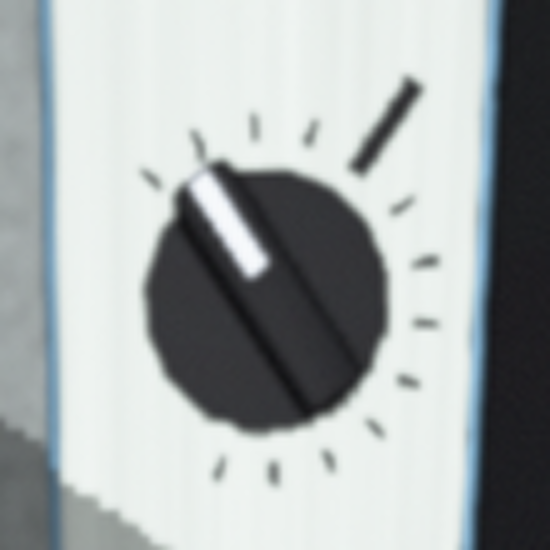

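```bash

python3 - <<'E'
from h import *
p=imaging.read_camera("wrist")
c=lambda x,y:((x+.5)/5-.5+270,(y+.5)/5-.5+40)
P=at(p,*c(203,180),80);Q=at(p,*c(258,270),80)
print("ptr",P,Q,"angle",np.degrees(np.arctan2(*(P-Q)[[1,0]])))
m0=at(p,*c(415,86),50);m1=at(p,*c(358,168),50);print("mark",m0,m1,(m0+m1)/2)
print("skirt c",at(p,*c(267,300),57))
a=(m0-m1);print("mark dir",np.degrees(np.arctan2(a[1],a[0])))
ax=(m0+m1)/2-34*a/np.linalg.norm(a);print("axis from mark",ax)
e=[at(p,*c(*q),80) for q in((185,205),(228,163),(355,372),(308,410))];print("bar centre",np.mean(e,0), "dirs",[np.degrees(np.arctan2(*(x-y)[[1,0]])) for x,y in((e[0],e[3]),(e[1],e[2]))])
E
```

```text
ptr [473.86589005  76.80948505  80.        ] [483.05280175  64.70787423  80.        ] angle 127.20387223341507
mark [507.31870122  97.57777419  50.        ] [498.93372829  84.68663758  50.        ] [503.12621475  91.13220589  50.        ]
skirt c [485.00800515  62.58354884  57.        ]
mark dir 56.95821985116386
axis from mark [484.58769946  62.63091731  50.        ]
bar centre [485.08519787  62.06883124  80.        ] dirs [np.float64(126.48545847582699), np.float64(127.2978790521513)]
```

```bash

python3 - <<'E'
from h import *
print(goal([485,62.4,120],127))
E
python3 -m inch '[1,-0.06,0.5,0,0,-0.185,-0.2,1,-0.06,0.5,0,0,-0.185,-0.2,1,-0.06,0.5,0,0,-0.185,-0.2,1,-0.06,0.5,0,0,-0.185,-0.3,1,-0.06,0.5,0,0,-0.185,-0.3]'
python3 - <<'E'
from h import *
p=imaging.read_camera("wrist");cv2.imwrite("pics/w10.png",p["frame"])
print(bot.get_obs()["position"],goal([485,62.4,100],127))
E
```

```text
(array([1.035, 0.057, 0.988]), array([-0.0003, -0.0003, -0.186 ]))
t: 17.05
position: [473.9, 58.4, 168.4]
orientation: [-179.9, -0.1, 127.0]
ft_force: [-0.5, 0.2, -0.9]
grip_width: 30.3
[474.0686062   58.05173442 168.59297722] (array([-0.031,  0.114,  0.686]), array([-0.0003, -0.0004, -0.0019]))
```

View pics/w10.png

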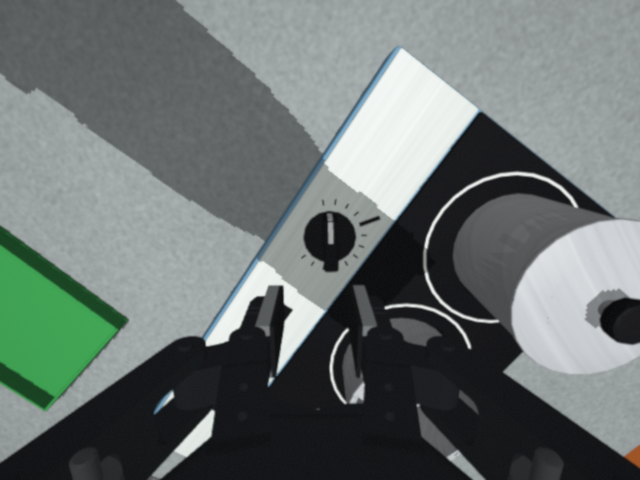

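```bash

python3 -m inch '[-0.03,0.11,0.3,0,0,-0.002,-0.3,-0.03,0.11,0.6,0,0,-0.002,-0.3,-0.03,0.11,0.68,0,0,-0.002,-0.3,-0.03,0.11,0.68,0,0,-0.002,-0.3]'
python3 - <<'E'
from h import *
p=imaging.read_camera("wrist");cv2.imwrite("pics/w11.png",p["frame"])
print(bot.get_obs()["position"],goal([485,62.4,62],127))
E
```

```text
t: 17.5
position: [484.2, 61.8, 99.9]
orientation: [-179.8, -0.2, 126.8]
ft_force: [0.2, -0.4, 0.6]
grip_width: 30.0
[484.79124173  61.86008481 101.04271721] (array([0.002, 0.005, 0.39 ]), array([-0.0004, -0.0005, -0.0007]))
```

View pics/w11.png

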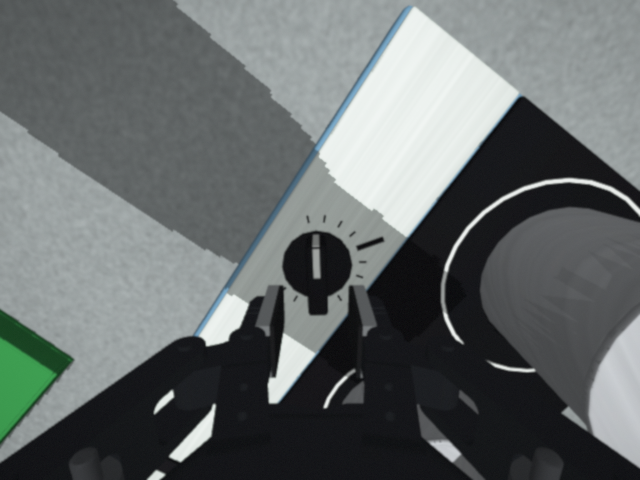

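Knob bar (317,285) is aligned and centred between the jaws. Descend and grip.

```bash

python3 -m inch '[0,0,0.2,0,0,0,-0.3,0,0,0.35,0,0,0,-0.3,0,0,0.38,0,0,0,-0.3,0,0,0.38,0,0,0,-0.3]'
python3 - <<'E'
from h import *
p=imaging.read_camera("wrist")
print(bot.get_obs()["position"],"skirtc(prev pic N/A)",goal([485,62.4,62],127))
E
python3 -m inch '[0,0,0,0,0,0,-0.6,0,0,0,0,0,0,-0.8,0,0,0,0,0,0,-1,0,0,0,0,0,0,-1,0,0,0,0,0,0,-1]' 40
python3 - <<'E'
from h import *
s=bot.get_obs();print(s["position"],s["orientation"],s["grip_width"],s["ft_force"],goal([485,62.4,62],127))
E
```

```text
t: 17.95
position: [485.2, 61.7, 64.0]
orientation: [-180.0, -0.1, 126.8]
ft_force: [0.0, -0.3, -0.3]
grip_width: 29.8
[485.40817471  61.75258298  64.21893291] skirtc(prev pic N/A) (array([0.008, 0.001, 0.022]), array([-0.0001, -0.0002, -0.0009]))
t: 18.5
position: [485.3, 61.2, 65.6]
orientation: [-180.0, 0.1, 126.8]
ft_force: [-5.9, -3.5, 11.1]
grip_width: 10.0
[485.34135175  61.18467242  65.60255571] [-1.79980186e+02  6.16064577e-02  1.26820120e+02] 10.007831523716408 [-5.94369551 -3.46232598 11.14323828] (array([0.012, 0.005, 0.036]), array([-0.0001,  0.0003, -0.001 ]))
```

```bash

python3 -m inch '[0,0,0,0,0,0.04,-1,0,0,0,0,0,0.08,-1,0,0,0,0,0,0.12,-1,0,0,0,0,0,0.16,-1,0,0,0,0,0,0.19,-1]' 40
python3 - <<'E'
from h import *
s=bot.get_obs();print(s["position"],s["orientation"],s["grip_width"],s["ft_force"],s["moment"],goal([485,62.,65.5],56.9))
E
```

```text
t: 19.0
position: [484.2, 60.7, 65.7]
orientation: [-179.9, 0.1, 92.3]
ft_force: [-4.8, -3.0, -0.9]
grip_width: 9.9
[484.176329    60.74108246  65.72535848] [-1.79895828e+02  1.23165135e-01  9.23118973e+01] 9.888985631955618 [-4.78185242 -2.97114373 -0.86169581] [-0.68287063  0.96433827  0.10151282] (array([0.012, 0.009, 0.002]), array([-0.0003,  0.0008,  0.1967]))
```

```bash

python3 -m inch '[0,0,0,0,0,0.04,-1,0.01,0.01,0,0,0,0.08,-1,0.01,0.01,0,0,0,0.12,-1,0.01,0.01,0,0,0,0.16,-1,0.01,0.01,0,0,0,0.2,-1]' 40
python3 -m inch '[0,0,0,0,0,0,-1,0,0,0,0,0,0,-1]' 40
python3 - <<'E'
from h import *
s=bot.get_obs();print(s["position"],s["orientation"],s["grip_width"],s["ft_force"],s["moment"])
p=imaging.read_camera("wrist");cv2.imwrite("pics/w12.png",p["frame"])
E
```

```text
t: 19.5
position: [482.9, 61.1, 65.7]
orientation: [-179.9, 0.4, 56.0]
ft_force: [-9.9, -5.2, 2.2]
grip_width: 9.7
t: 19.7
position: [482.8, 61.0, 65.8]
orientation: [-179.8, 0.4, 56.1]
ft_force: [-1.0, -0.6, -6.1]
grip_width: 9.9
[482.81814428  61.0282877   65.75574092] [-179.84640943    0.38670245   56.08158083] 9.923754882659475 [-0.98376915 -0.55541536 -6.06544372] [-0.15453712  0.02504252  0.00201372]
```

View pics/w12.png

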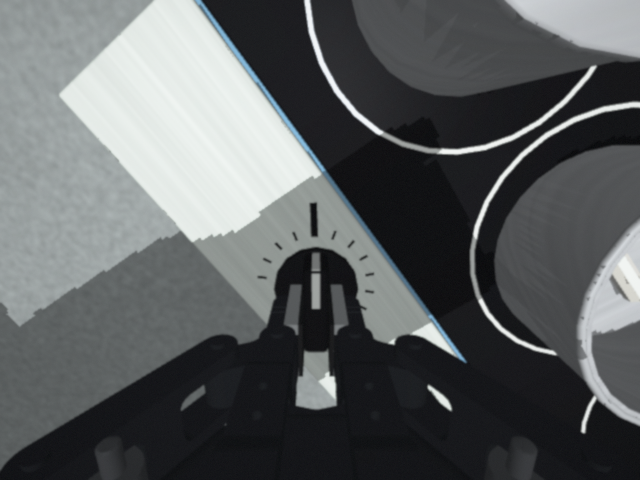

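Pointer (316,265–308) points right at the long mark (314,220). Release, rise and check everything.

```bash

python3 -m inch '[0,0,0,0,0,0,-0.7,0,0,0,0,0,0,-0.4,0,0,0,0,0,0,-0.3,0,0,0,0,0,0,-0.3,0,0,0,0,0,0,-0.3]'
python3 -m inch '[0,0,-0.1,0,0,0,-0.3,0,0,-0.4,0,0,0,-0.3,0,0,-0.8,0,0,0,-0.3,0,0,-1,0,0,0,-0.3,0,0,-1,0,0,0,-0.3]'
python3 -m inch '[-0.5,0,-0.5,0,0,0,-0.3,-0.9,0,-0.8,0,0,0,-0.3,-0.9,0,-0.9,0,0,0,-0.3,-0.9,0,-0.9,0,0,0,-0.3]'
python3 -m inch '[-0.5,0,0,0,0,0,-0.3,-0.9,0,0,0,0,0,-0.3,-0.9,0,0,0,0,0,-0.3,-0.9,0,0,0,0,0,-0.3]'
python3 - <<'E'
from h import *
s=bot.get_obs();print(s["t"],s["position"],s["ft_force"])
p=imaging.read_camera("wrist");cv2.imwrite("pics/w13.png",p["frame"])
q=imaging.read_camera("top");cv2.imwrite("pics/t13.png",cv2.resize(q["frame"][130:280,190:510],None,fx=2.5,fy=2.5,interpolation=cv2.INTER_CUBIC))
E
```

```text
t: 20.25
position: [482.9, 61.1, 65.9]
orientation: [-179.9, 0.4, 56.1]
ft_force: [0.4, -0.1, 0.1]
grip_width: 30.3
t: 20.75
position: [485.0, 61.5, 169.5]
orientation: [179.9, 0.2, 56.1]
ft_force: [1.0, 0.3, -0.5]
grip_width: 29.5
t: 21.15
position: [434.8, -14.4, 262.7]
orientation: [179.6, 0.1, 56.0]
ft_force: [0.5, 0.1, -0.2]
grip_width: 29.9
t: 21.55
position: [384.2, -89.3, 262.1]
orientation: [179.6, 0.1, 55.9]
ft_force: [-0.0, 0.5, -0.4]
grip_width: 30.0
21.55 [384.19428761 -89.25593276 262.14665098] [-0.01239631  0.49068595 -0.44419902]
```

View pics/w13.png

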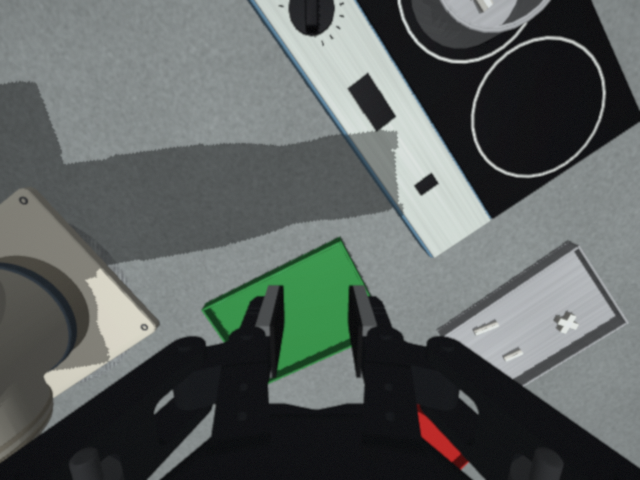

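View pics/t13.png

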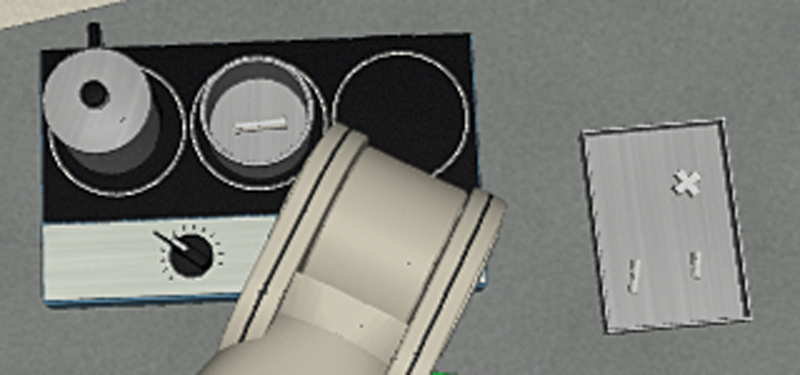

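```bash

python3 - <<'E'
from h import *
p=imaging.read_camera("top")
print(at(p,257/2.5+190,110.5/2.5+130,110), bot.get_obs()["qvel"].round(2))
bot.hand_in()
E
```

```text
[ 6.07054661e+02 -4.32926296e-02  1.10000000e+02] [ 0.48  0.03  0.26  0.21 -0.09 -0.26]
the job is handed in; nothing more can be done
```

The job is done and handed in at about 22 s of robot time, well inside the 67 s limit; no verdict was reported.

- **Stir bar:** I took the 50 mm bar from the steel tray, set it on the floor of the open pot and let go while the pot was still in the right parking ring.
- **Pot:** I pushed it upright across the glass with the half-open fingers, without gripping or lifting it, onto the middle ring.
- **Knob:** I turned it about 71° clockwise until the pointer lined up with the long mark.

**Last checks:**
- **Bars:** the long bar lies in the pot, and the other three are still in the tray.
- **Covered pot:** it looks unmoved. I did not measure it, and I did not look at the micrometer stand again, though the arm did not work near it after the start.
- **Knob:** the pointer was on the long mark in the close view before I let go. The top view after release agrees.
- **Arm:** it was clear of everything when I handed in.

**Disagreement:** the two cameras differ by a few millimetres on the pot's distance from the ring centre. The wrist camera gave about 3 to 4 mm and the top camera about 5 mm; both are within the 14 mm allowed.

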